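# Feed the top plate through the guard window and hold it against the sprung stop

### The arm

A 7-joint arm with a two-finger parallel gripper is mounted at the origin on a cart in front of the work surface, level with it; the furniture and walls round the work are solid. World frame = base frame: x ahead of the robot, y to its left, z up, the work surface at z = 0. Lengths are in m, angles in rad, forces in N, time in s.
With the tool pointing down it reaches from about 0.425 to 0.875 m from the base axis. Payload 8.4 kg.
Tool frame: the origin (TCP) lies midway between the tips of the shut fingers; the grasp point (between the pads) lies 19 mm behind it; y points along the fingers, z is the direction in which the jaws open and shut, and the axes are right-handed (so a half turn about y gives the same grasp; the last joint's range is limited). The gripper opens to 87 mm and grips with 3 to 60 N. Pads are 19 mm wide; open, the fingers measure 117 mm over their backs; the gripper's body (75 mm by 190 mm) begins 51 mm behind the grasp point.
Start: joints at [-1.376, 0.333, 0.04, 1.465, -0.013, 1.343, -0.059], TCP at [0.188, 0.622, 0.223] pointing down, gripper open.
Joint ranges: [-2.58, 2.58], [-0.38, 2.09], [-1.3, 1.39], [0.25, 2.4], [-1.5, 4.64], [0.08, 2.09], [-2.65, 2.65]. Speed limits (rad/s): [2.22, 2.22, 2.79, 2.79, 3.14, 3.14, 3.14].

### API

Orientations are given as a rotation vector (axis times angle).
In Python, from bench import robot gives the robot as it stands. The module is installed in compiled form; this text tells all that it offers.
- The arm moves only by the shell command python3 -m jog 'ROWS' [FORCE]. ROWS is JSON, a list of rows, each a list of 3 entries, a list of its own where there are three numbers: the shift along the world's x, y, z in mm, then the turn, a rotation vector about the world's x, y, z in degrees, then the closure in counts, from 0 (fully open) to 255 (shut). A call has exactly 5 rows; each row shifts and turns the commanded pose from where the row before left it; what a row does not reach is not made up. A row lasts 1/10 s, in which the tool goes at most 50 mm and 8.59 degrees, less where a joint would pass 70% of its speed; a pose out of reach is approached as far as the arm can. A call with a gripper value outside its range is refused whole. The fingers move at their own pace and stop on an object; FORCE is the grip in N (left out, the last holds). Time passes only in rows, so rows that do not move let the fingers close, or fill a call up. It gives the time, the measured TCP pose, the force and the opening at its end, in the units of the state.
- robot.read_state(): the state, without advancing time (a new reading comes with each control period).
- robot.camera(name): name is "scene" or "top" or "wrist"; returns a dict with "pixels" (480x640x3 uint8, red, green, blue), "camera_matrix" (3x3 intrinsics, pixels), "k1" (the pictures are not rectified: a ray, as slopes to the right and down, at radius r is drawn at 1 + k1 r^2 times it, then the intrinsics apply), "extrinsics" (4x4, takes a point from world to camera coordinates); the wrist camera has in their place "tool_from_camera" (4x4, takes a point from camera to tool coordinates, whose origin is the TCP and whose axes are the tool frame's). Camera axes: x right, y up, looking along -z (the intrinsics and any distortion apply to the point x, -y, -z); pixel columns grow to the right and rows downward; lengths in m; the calibration is good to about 2 mm. A picture is of the moment at which its call begins: read the wrist's pose just before it. There is no depth.
- robot.hand_in(): hands the job in, once; it reports no verdict.
The state is a dict: "time": time; "joint_pos": joint angles; "joint_velocities": joint speeds; "joint_efforts": joint torques, N m; "tcp_pos": TCP position; "eef_rot": TCP orientation; "ft_force": force on the tool from outside, world axes, zero at the start; "moment": the same for the moment, N m; "opening": finger opening in m.
Only numpy, scipy, OpenCV 4.12 (cv2) and the standard library are available. Lean on these libraries where they do the work, as an engineer would, in place of code of your own. Each camera call takes 0.05 s, during which the arm holds its last target.

### The job

Take only the top aluminium plate off the stack and feed it end-first, lying flat, through the slot in the blue guard wall, without forcing it, until it has pushed the sprung stop behind the slot back about 10 mm, so that the red pointer on the cover stands over the green band. Finish while still holding the plate there in the gripper: do not let go. Leave the other two plates in their stack and do not disturb the gauge block, the ring gauge and the black test plug.

Things in the scene. Friction and masses are not known exactly. Their poses are not given: they have to be found in the camera images.
- plate_0: top plate of the stack: aluminium, 130 (x) x 40 (y) x 10 (z) mm, about 0.14 kg, both ends alike; origin at the centre of its underside, x along its length. It lies flush on plate_1: to take it alone the fingertips must stay above its underside. Grip it firmly across the 40 mm, 10 to 20 mm behind its middle (robot side), so that it does not droop and enough stands ahead for the slot
- plate_1: the middle plate, same as plate_0, origin at the centre of its underside; to stay in the stack
- plate_2: the bottom plate, same as plate_0, origin at the centre of its underside; to stay in the stack
- cradle: black stacking cradle fixed to the bench, 150 (x) x 34 (y) mm, origin at the centre of its underside on the bench (z = 0), x along the plates, roughly away from the robot. The plates lie on its 30 mm thick base (undersides at 30, 40 and 50 mm, top of the stack at 60 mm); a low stop at each end, 47 mm high, reaches the middle plate only. The long sides are open for the fingers
- guard: bay fixed to the bench, 125 (x) x 120 (y) x 106 (z) mm, with a blue front wall 10 mm thick, grey cheeks and a clear cover; origin on the bench under the middle of the wall's front face, x points into the bay (roughly away from the robot), z up
- slot (a point): centre of the slot's mouth in the front face of the blue wall, 75 mm above the bench; axes as guard (x into the bay). The slot is 42 mm wide (y), 12 mm high (z) and goes level through the 10 mm wall, with steel lead-in lips round it that stand 5 mm out of the wall and flare 3.5 mm each way. A plate lying flat passes with 2 mm to spare in all in width and in height. The bay behind is hollow, with nothing for the plate to rest on
- stop_face (a point): centre of the front face of the sprung stop, a black rubber disc 26 mm across behind the slot and in line with it; unpressed it is 30 mm behind the front face of the wall (x of slot)
- stop (a joint): how far the sprung stop is pushed back into the bay, m: 0 at rest, 0.020 at its end; the spring pushes back with 1.2 N at rest, 2.7 N at 0.010 and 4.2 N at the end. Its red pointer rides on top of the clear cover and is over the green band from 0.005 to 0.015
- gauge_block: grey steel gauge block standing on edge, 9 x 30 x 35 mm, loose; origin at the centre of its underside; leave alone
- ring_gauge: grey steel ring gauge, 40 mm across, 14 mm high, loose; origin at the centre of its underside; leave alone
- test_plug: black test plug lying on the bench, 19 x 55 x 19 mm, loose; origin at the centre of its underside; leave alone

How it is judged:
By the outcome, as a careful person would: the job done as asked, in the order asked, and still so for the second after the job is handed in, while the arm keeps its last pose, push and grip.
It also fails if it takes over 38 s, if anything falls off the work surface, if the arm or the gripper's body presses on something with over 40 N, if the wrist force passes 120 N, or if a joint passes its speed limit or range.

## Working session

There is one attempt and no reset: what is moved stays moved. The work goes in short steps, Python scripts to look and compute and a shell command to move; the robot and the scene stay as the last step left them, time stands still between calls to the robot, and variables do not carry over. Pictures are saved under pics/ and viewed, and the job is handed in when it is done.

```bash
mkdir -p pics; cat > h.py <<'E'
import numpy as np, cv2
from bench import robot
def snap(name,fn):
    st=robot.read_state(); c=robot.camera(name)
    cv2.imwrite('pics/'+fn,c['pixels'][:,:,::-1])
    d=dict(K=c['camera_matrix'],k1=c['k1'],pos=st['tcp_pos'],rot=st['eef_rot'])
    if 'extrinsics' in c: d['E']=c['extrinsics']
    else: d['T']=c['tool_from_camera']
    np.savez('pics/'+fn[:-4]+'.npz',**d); return c
E
python3 - <<'E'
from h import *
for n in ['scene','top','wrist']:
    c=snap(n,n+'0.png'); print(n,np.round(c['camera_matrix'],1).tolist(),c['k1'],np.round(c.get('extrinsics',c.get('tool_from_camera')),3).tolist())
s=robot.read_state(); print({k:np.round(v,3).tolist() for k,v in s.items()})
E
```

```text
scene [[517.0, 0.0, 322.8], [0.0, 517.0, 230.7], [0.0, 0.0, 1.0]] -0.14571847414007552 [[0.432, -0.901, 0.022, -0.185], [0.317, 0.175, 0.932, -0.272], [-0.844, -0.396, 0.362, -0.395], [0.0, 0.0, 0.0, 1.0]]
top [[617.3, 0.0, 323.5], [0.0, 617.3, 241.8], [0.0, 0.0, 1.0]] -0.009020849240495721 [[-0.018, -1.0, -0.018, 0.109], [0.985, -0.021, 0.169, -0.528], [-0.17, -0.015, 0.985, -0.93], [0.0, 0.0, 0.0, 1.0]]
wrist [[380.9, 0.0, 313.5], [0.0, 380.9, 239.2], [0.0, 0.0, 1.0]] -0.07214562530671284 [[0.0, -0.969, -0.248, -0.067], [0.001, 0.248, -0.969, -0.163], [1.0, 0.0, 0.001, -0.001], [0.0, 0.0, 0.0, 1.0]]
{'time': 0.15, 'joint_pos': [-1.376, 0.334, 0.04, 1.466, -0.013, 1.343, -0.058], 'joint_velocities': [-0.001, -0.002, 0.001, -0.001, -0.001, -0.0, 0.001], 'joint_efforts': [0.003, -65.684, 1.338, -40.411, -0.06, 0.042, 0.0], 'tcp_pos': [0.188, 0.622, 0.222], 'eef_rot': [-1.56, 0.231, -0.231], 'ft_force': [-0.595, 0.442, 0.649], 'moment': [-0.003, 0.026, 0.005], 'opening': 0.088}
```

View pics/top0.png

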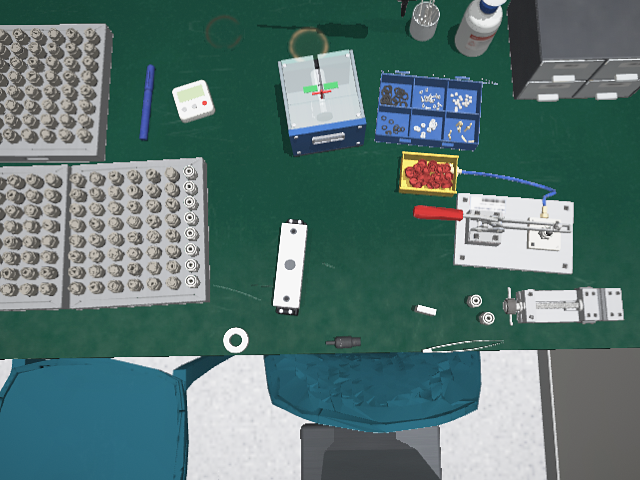

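View pics/scene0.png

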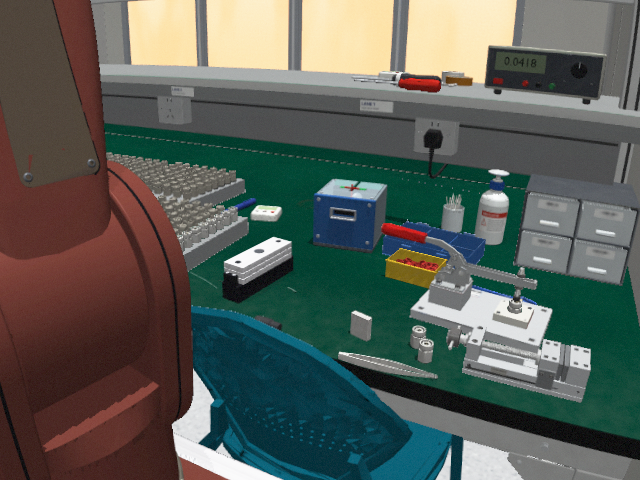

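View pics/wrist0.png

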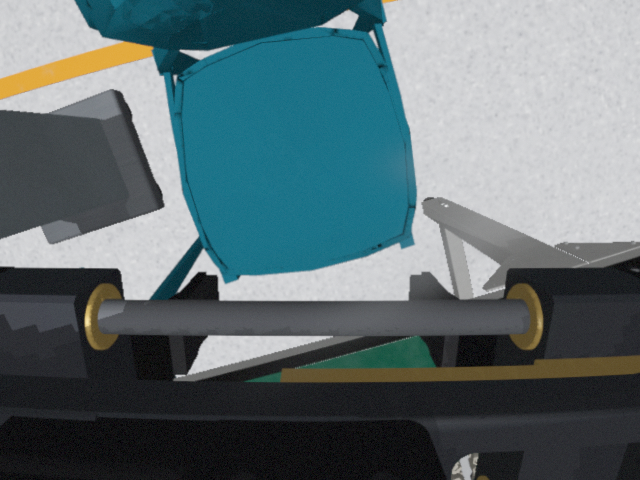

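The top view shows the stack at about (290,266), with the guard wall and slot at about (328,138). The scene view shows the stack at (258,265) and the slot at (343,212). The wrist camera only sees the floor and chair for now. Next I'll zoom in.

```bash
python3 - <<'E'
from h import *
t=cv2.imread('pics/top0.png'); s=cv2.imread('pics/scene0.png')
cv2.imwrite('pics/z1.png',np.hstack([cv2.resize(t[215:320,265:315],None,fx=5.5,fy=5.5,interpolation=cv2.INTER_CUBIC),cv2.resize(t[45:160,272:372],None,fx=5,fy=5,interpolation=cv2.INTER_CUBIC)[:575][:577] if 0 else cv2.resize(t[45:160,272:372],(500,577),interpolation=cv2.INTER_CUBIC)]))
cv2.imwrite('pics/z2.png',cv2.resize(s[170:310,215:400],None,fx=4.2,fy=4.2,interpolation=cv2.INTER_CUBIC))
E
```

```text
Traceback (most recent call last):
ValueError: all the input array dimensions except for the concatenation axis must match exactly, but along dimension 0, the array at index 0 has size 578 and the array at index 1 has size 577
```

```bash
python3 - <<'E'
from h import *
t=cv2.imread('pics/top0.png'); s=cv2.imread('pics/scene0.png')
cv2.imwrite('pics/z1.png',np.hstack([cv2.resize(t[215:320,265:315],(275,578),interpolation=cv2.INTER_CUBIC),cv2.resize(t[45:160,272:372],(500,578),interpolation=cv2.INTER_CUBIC)]))
cv2.imwrite('pics/z2.png',cv2.resize(s[170:310,215:400],(777,588),interpolation=cv2.INTER_CUBIC))
E
```

```text
(no output)
```

View pics/z1.png

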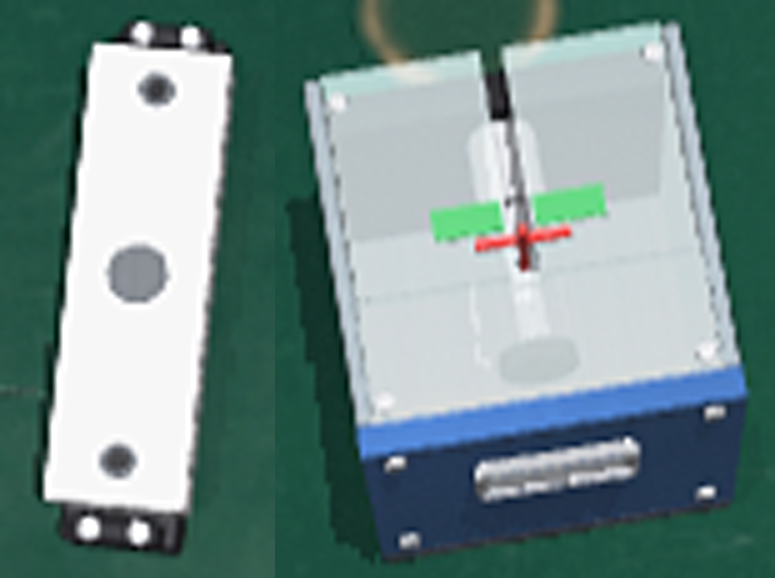

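View pics/z2.png

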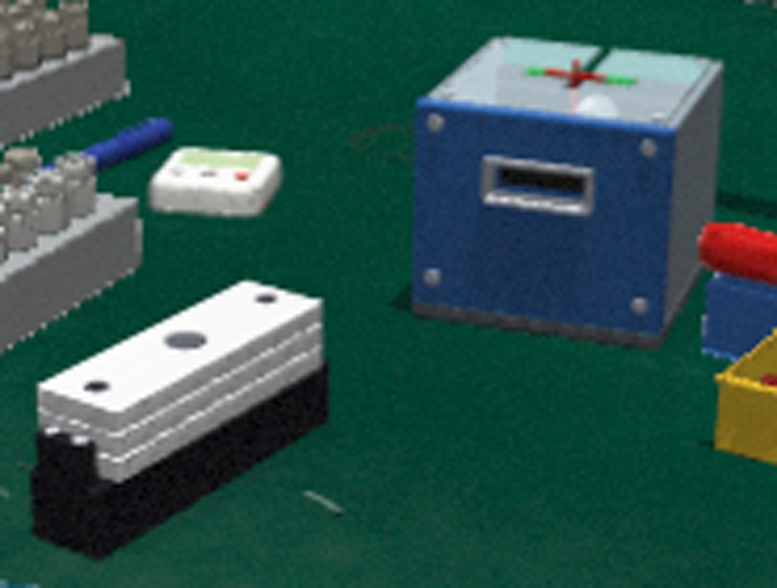

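```bash
cat >> h.py <<'E'
from scipy.spatial.transform import Rotation as R
def load(fn):
    d=dict(np.load('pics/'+fn+'.npz'))
    if 'E' not in d:
        W=np.eye(4); W[:3,:3]=R.from_rotvec(d['rot']).as_matrix(); W[:3,3]=d['pos']
        d['E']=np.linalg.inv(W@d['T'])
    return d
def rays(d,uv):
    uv=np.asarray(uv,float).reshape(-1,1,2); k=float(d['k1'])
    n=cv2.undistortPointsIter(uv,d['K'],np.array([k,0,0,0.]),None,None,(3,50,1e-12)).reshape(-1,2)
    v=np.c_[n[:,0],-n[:,1],-np.ones(len(n))]; Ri=d['E'][:3,:3].T
    return -Ri@d['E'][:3,3], v@Ri.T
def plane(d,uv,z):
    o,v=rays(d,uv); return o+v*((z-o[2])/v[:,2])[:,None]
def tri(obs):  # list of (d,uv Nx2)
    rs=[rays(d,u) for d,u in obs]; P=[];res=[]
    for i in range(len(rs[0][1])):
        A=np.zeros((3,3));b=np.zeros(3)
        for o,v in rs:
            n=v[i]/np.linalg.norm(v[i]); M=np.eye(3)-np.outer(n,n); A+=M;b+=M@o
        p=np.linalg.solve(A,b);P.append(p)
        res.append(max(np.linalg.norm(np.cross(v[i]/np.linalg.norm(v[i]),p-o)) for o,v in rs))
    return np.array(P),np.array(res)
def proj(d,P):
    c=np.c_[P,np.ones(len(P))]@d['E'][:3].T; n=np.c_[c[:,0],-c[:,1]]/-c[:,2:3]
    n*=1+float(d['k1'])*(n**2).sum(1,keepdims=True)
    return n*[d['K'][0,0],d['K'][1,1]]+d['K'][:2,2]
E
python3 - <<'E'
from h import *
np.set_printoptions(suppress=True,precision=4)
T=load('top0');S=load('scene0')
a=lambda p:np.array(p)/[5.5,5.505]+[265,215]-.4
b=lambda p:np.array(p)/[5,5.026]+[272,45]-.4
s=lambda p:np.array(p)/4.2+[215,170]-.4
def rep(n,t,sc):
    P,r=tri([(T,t),(S,sc)]);print(n);print(np.c_[P,r]*1000)
    return P
C=rep('corners nl nr fr fl',a([(45,498),(190,512),(231,56),(95,43)]),s([(40,388),(122,410),(322,300),(245,281)]))
H=rep('holes n m f',a([(118,460),(138,273),(157,89)]),s([(96,386),(186,340),(265,299)]))
W=rep('screws tl tr br bl',b([(396,463),(715,411),(706,492),(409,541)]),s([(435,122),(649,148),(640,305),(432,276)]))
L=rep('lip outer tl tr br bl',b([(475,462),(638,438),(640,475),(480,500)]),s([(483,157),(594,163),(590,215),(484,203)]))
E_=rep('wall top corners',b([(361,457),(747,399)]),s([(416,103),(672,131)]))
print('stack plane60',plane(T,a([(118,460),(138,273),(157,89)]),.06)*1000)
d=H[2]-H[0];print('stack yaw',np.degrees(np.arctan2(d[1],d[0])))
for x,y in((W[0],W[1]),(W[3],W[2]),(E_[0],E_[1])):
    d=y-x;print('wall yaw',np.degrees(np.arctan2(d[0],-d[1]))*-1)
rot=R.from_rotvec(robot.read_state()['eef_rot']);print(rot.as_matrix())
E
```

```text
corners nl nr fr fl
[[431.3244 177.0096  59.0211   1.2214]
 [426.3757 136.592   61.1652   1.0011]
 [555.1135 123.8909  60.4819   0.4995]
 [559.7274 162.9636  59.7091   0.186 ]]
holes n m f
[[440.8884 157.1325  60.4105   0.3388]
 [493.489  150.8769  60.4286   0.58  ]
 [545.9825 145.3114  59.9943   0.2526]]
screws tl tr br bl
[[656.0788  83.9361 122.2816  35.2379]
 [670.6778  -9.6307 123.5809  35.8795]
 [667.4809 -13.4247  54.2713  38.448 ]
 [652.8032  79.8257  53.0123  37.515 ]]
lip outer tl tr br bl
[[659.7165  61.0249 109.8223  36.5827]
 [665.5437  12.4544 114.3232  36.21  ]
 [660.861   10.4542  92.7721  37.0397]
 [654.5673  58.1701  90.599   36.0165]]
wall top corners
[[656.0552  93.8652 129.0304  34.6182]
 [671.5133 -18.4086 132.3034  35.2095]]
stack plane60 [[440.7282 157.4426  60.    ]
 [493.2292 151.3925  60.    ]
 [545.8471 145.5254  60.    ]]
stack yaw -6.417722290737944
wall yaw -8.868213343081646
wall yaw -8.945001006854453
wall yaw -7.83932071006523
[[ 0.9571 -0.0003  0.2896]
 [-0.2896 -0.0012  0.9571]
 [ 0.0001 -1.     -0.0012]]
```

The guard picks missed the 275 px offset of the pasted crop, so I'll redo them.

```bash
python3 - <<'E'
from h import *
np.set_printoptions(suppress=True,precision=2)
T=load('top0');S=load('scene0')
b=lambda p:(np.array(p)-[275,0])/[5,5.026]+[272,45]-.4
s=lambda p:np.array(p)/4.2+[215,170]-.4
def rep(n,t,sc):
    P,r=tri([(T,t),(S,sc)]);print(n);print(np.c_[P,r]*1000)
    return P
W=rep('screws tl tr br bl',b([(396,463),(715,411),(706,492),(409,541)]),s([(435,122),(649,148),(640,305),(432,276)]))
L=rep('lip outer tl tr br bl',b([(475,462),(638,438),(640,475),(480,500)]),s([(483,157),(594,163),(590,215),(484,203)]))
E_=rep('wall top corners',b([(361,457),(747,399)]),s([(416,103),(672,131)]))
for x,y in((W[0],W[1]),(W[3],W[2]),(E_[0],E_[1])):
    d=y-x;print('wall yaw',np.degrees(np.arctan2(d[0],-d[1])))
print(L.mean(0),W.mean(0))
E
```

```text
screws tl tr br bl
[[686.15 137.16  98.52   0.41]
 [700.7   38.28  97.98   0.56]
 [700.61  38.29  22.32   0.59]
 [686.03 137.35  22.67   0.68]]
lip outer tl tr br bl
[[690.57 113.84  84.27   0.26]
 [696.    62.18  88.33   0.39]
 [692.13  61.35  64.84   0.33]
 [685.86 111.95  63.59   1.03]]
wall top corners
[[685.77 147.15 106.15   0.7 ]
 [701.    28.48 107.36   0.97]]
wall yaw 8.370179893325775
wall yaw 8.372058199290498
wall yaw 7.313715454682912
[0.69 0.09 0.08] [0.69 0.09 0.06]
```

The stack is at about (493, 151), top at 60 mm, yaw -6.4°. The slot is at about (693, 88), yaw +8.4°. Both heights agree with the text. I'll move over the stack and view it with the wrist camera.

```bash
python3 -m jog '[[[24,-39,0],[0,0,1],0],[[24,-39,0],[0,0,1],0],[[24,-39,0],[0,0,1],0],[[24,-39,0],[0,0,1],0],[[24,-39,0],[0,0,1],0]]' 30
python3 -m jog '[[[24,-39,0],[0,0,1],0],[[24,-39,0],[0,0,1],0],[[24,-39,0],[0,0,1],0],[[24,-39,0],[0,0,1],0],[[24,-39,0],[0,0,1],0]]'
```

```text
time: 0.65
tcp_pos: [0.3089, 0.4253, 0.2224]
eef_rot: [-1.565, 0.162, -0.162]
ft_force: [1.0, 0.8, 1.0]
opening: 0.0868
time: 1.15
tcp_pos: [0.4288, 0.2303, 0.2226]
eef_rot: [-1.568, 0.093, -0.093]
ft_force: [0.7, 0.7, -0.2]
opening: 0.087
```

```bash
python3 -m jog '[[[24.8,-38.7,0],[0,0,0.4],80],[[24.8,-38.7,0],[0,0,0],80],[[0,0,-30],[0,0,0],80],[[0,0,-30],[0,0,0],80],[[0,0,0],[0,0,0],80]]'
python3 - <<'E'
from h import *
snap('wrist','w1.png')
d=load('w1');print(np.round(d['pos'],4),np.round(R.from_rotvec(d['rot']).as_matrix(),4))
E
```

```text
time: 1.65
tcp_pos: [0.4755, 0.1534, 0.1591]
eef_rot: [-1.572, 0.093, -0.085]
ft_force: [-0.4, -0.0, 0.8]
opening: 0.0613
[0.4755 0.1534 0.1591] [[ 0.9936 -0.0055  0.1128]
 [-0.1128 -0.0032  0.9936]
 [-0.0051 -1.     -0.0038]]
```

View pics/w1.png

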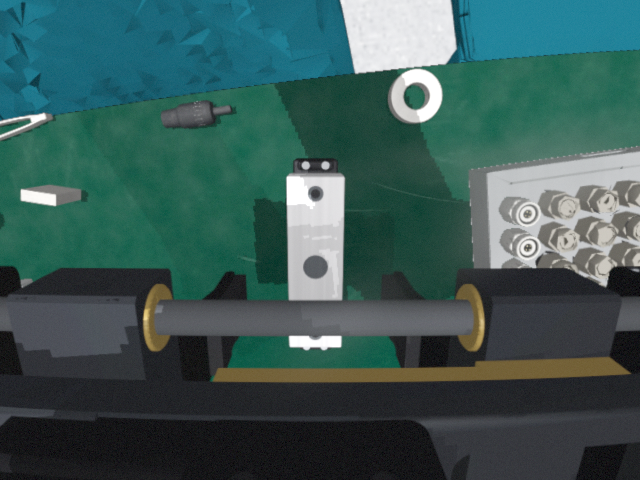

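The wrist view shows the stack between the fingers, with edges at columns 287 and 345, robot-side end at row 175 and far end at row 347. The finger pads are at about columns 246 and 382.

```bash
python3 - <<'E'
from h import *
np.set_printoptions(suppress=True,precision=2)
d=load('w1');im=cv2.imread('pics/w1.png')
g=cv2.cvtColor(im,cv2.COLOR_BGR2GRAY)
# edge columns along rows
pts=[]
for r in list(range(185,262,8)):
    row=g[r].astype(int); L=[c for c in range(275,300) if row[c]>110 and row[c-1]<=110]; Rr=[c for c in range(330,360) if row[c]>110 and row[c+1]<=110]
    if L and Rr: pts.append((r,L[0]-.5,Rr[-1]+.5))
pts=np.array(pts)
Lw=plane(d,np.c_[pts[:,1],pts[:,0]],.06)*1000;Rw=plane(d,np.c_[pts[:,2],pts[:,0]],.06)*1000
for n,P in(('L',Lw),('R',Rw)):
    k=np.polyfit(P[:,0],P[:,1],1);print(n,k,np.degrees(np.arctan(k[0])),'y at x=480',np.polyval(k,480))
print('holes/ends',plane(d,[(315.5,193.5),(315,267),(316,174),(315,347)],.06)*1000)
T=load('top0');S=load('scene0')
a=lambda p:np.array(p)/[5.5,5.505]+[265,215]-.4
s=lambda p:np.array(p)/4.2+[215,170]-.4
P,r=tri([(T,a([(118,460),(138,273)])),(S,s([(96,386),(186,340)])),(d,[(315.5,193.5),(315,267)])]);print('3view',P*1000,r*1000)
P,r=tri([(T,a([(118,460),(138,273)])),(d,[(315.5,193.5),(315,267)])]);print('top+wrist',P*1000,r*1000)
E
```

```text
L [ -0.1 180.1] -5.662445797102166 y at x=480 132.50853181923372
R [ -0.12 231.36] -7.003868617610377 y at x=480 172.39302772382857
holes/ends [[442.76 156.91  60.  ]
 [495.59 150.6   60.  ]
 [429.55 158.74  60.  ]
 [559.84 143.35  60.  ]]
3view [[441.69 157.19  60.18]
 [494.26 150.9   60.45]] [1.08 1.18]
top+wrist [[440.35 156.75  73.53]
 [491.84 150.81  71.06]] [0.79 0.24]
```

```bash
python3 -m jog '[[[1,0,-30],[0,0,0],80],[[0,0,-30],[0,0,0],80],[[0,0,-27],[0,0,0],80],[[0,0,0],[0,0,0],80],[[0,0,0],[0,0,0],80]]'
python3 - <<'E'
from h import *
c=snap('wrist','w2.png');c=snap('scene','s2.png')
cv2.imwrite('pics/z3.png',cv2.resize(cv2.imread('pics/s2.png')[190:320,190:340],(750,600) if 0 else (690,598),interpolation=cv2.INTER_CUBIC))
d=load('w2');print(np.round(d['pos'],4),np.round(R.from_rotvec(d['rot']).as_matrix(),4))
E
```

```text
time: 2.2
tcp_pos: [0.4795, 0.1553, 0.0771]
eef_rot: [-1.569, 0.087, -0.088]
ft_force: [-0.3, -0.8, 0.1]
opening: 0.0595
[0.4795 0.1553 0.0771] [[ 9.937e-01  8.000e-04  1.116e-01]
 [-1.116e-01  3.000e-04  9.937e-01]
 [ 8.000e-04 -1.000e+00  4.000e-04]]
```

View pics/w2.png

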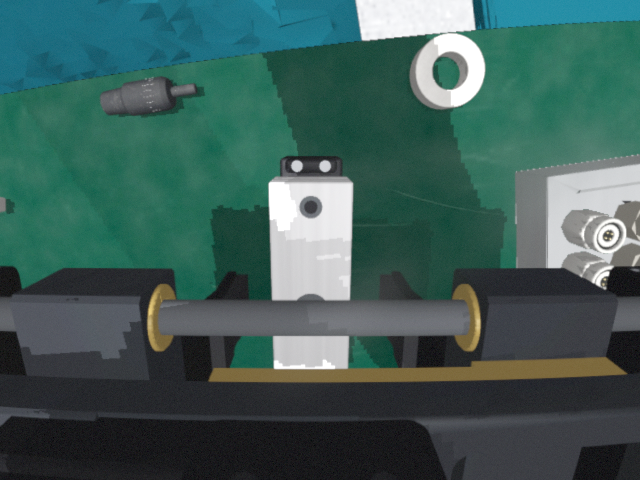

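View pics/z3.png

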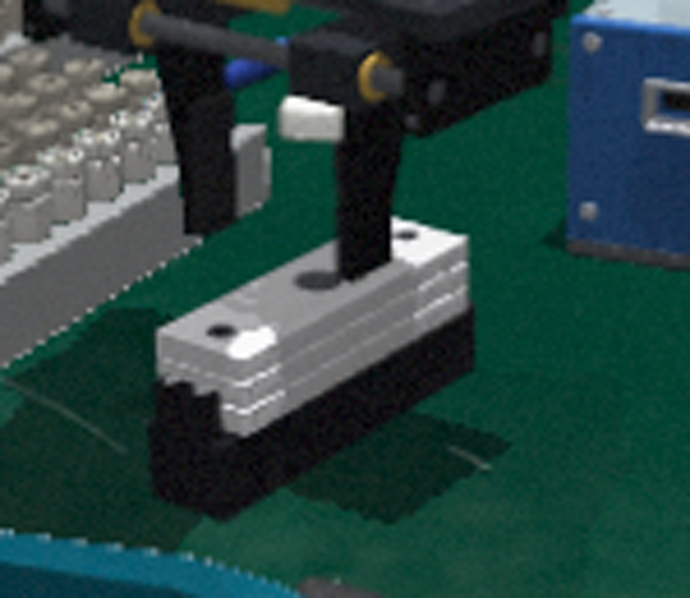

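```bash
python3 - <<'E'
from h import *
np.set_printoptions(suppress=True,precision=1)
d=load('w2');S=load('s2');M=R.from_rotvec(d['rot']).as_matrix();p=d['pos']
for nm,sg in(('right',-1),('left',1)):
  for off in(.030,.038):
    for xo in(-.0095,.0095):
      for dz in(0,.01):
        P=p+M[:,2]*sg*off+M[:,0]*xo+[0,0,dz]
        print(nm,off,xo,dz,(proj(S,P[None])[0]-[190,190])*4.6)
E
```

```text
right 0.03 -0.0095 0 [332.8 274.8]
right 0.03 -0.0095 0.01 [332.1 247.8]
right 0.03 0.0095 0 [366.7 257. ]
right 0.03 0.0095 0.01 [366.2 230.4]
right 0.038 -0.0095 0 [351.3 280.1]
right 0.038 -0.0095 0.01 [350.8 253. ]
right 0.038 0.0095 0 [385.  262.2]
right 0.038 0.0095 0.01 [384.7 235.5]
left 0.03 -0.0095 0 [199.7 236. ]
left 0.03 -0.0095 0.01 [198.6 209.8]
left 0.03 0.0095 0 [234.6 219.6]
left 0.03 0.0095 0.01 [233.6 193.8]
left 0.038 -0.0095 0 [182.8 231.1]
left 0.038 -0.0095 0.01 [181.5 205. ]
left 0.038 0.0095 0 [217.7 214.8]
left 0.038 0.0095 0.01 [216.7 189.1]
```

The scene view shows the fingertips straddling the stack, with the right tip's bottom at about (338–390, 276–265) in the zoom. That puts them within about 1 mm of TCP height. I'll shift -2.5 mm in y and descend to about z = 53 mm.

```bash
python3 -m jog '[[[0,-2.5,-6],[0,0,0],80],[[0,0,-8],[0,0,0],80],[[0,0,-5],[0,0,0],80],[[0,0,0],[0,0,0],80],[[0,0,0],[0,0,0],80]]'
```

```text
time: 2.8
tcp_pos: [0.4787, 0.1521, 0.0564]
eef_rot: [-1.569, 0.089, -0.088]
ft_force: [0.2, 0.7, 0.4]
opening: 0.0599
```

```bash
python3 -m jog '[[[0,0,-3],[0,0,0],80],[[0,0,0],[0,0,0],80],[[0,0,0],[0,0,0],80],[[0,0,0],[0,0,0],80],[[0,0,0],[0,0,0],80]]'
python3 - <<'E'
from h import *
print(robot.read_state()['tcp_pos'])
c=snap('scene','s3.png')
cv2.imwrite('pics/z4.png',cv2.resize(cv2.imread('pics/s3.png')[190:320,190:340],(690,598),interpolation=cv2.INTER_CUBIC))
E
```

```text
time: 3.3
tcp_pos: [0.4789, 0.1523, 0.0536]
eef_rot: [-1.569, 0.088, -0.088]
ft_force: [0.1, -0.3, -0.0]
opening: 0.0593
[0.47890985 0.15226047 0.05364442]
```

View pics/z4.png

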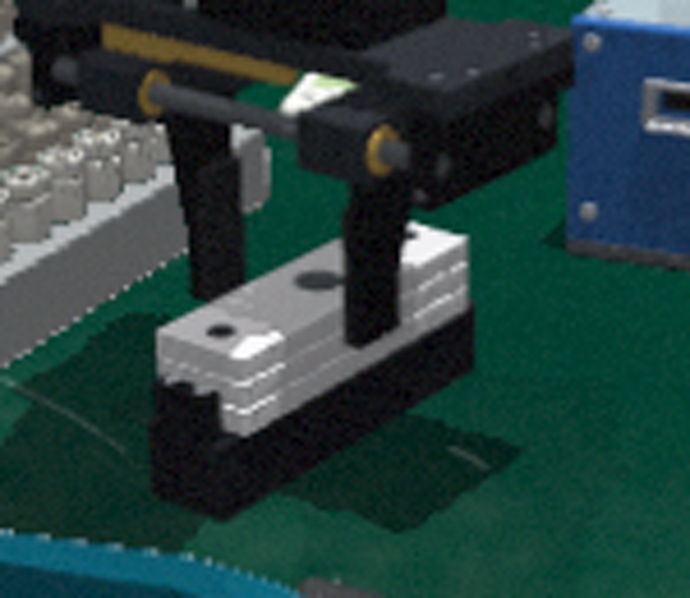

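The tips straddle the top plate (right tip bottom at about (345–398, 346–330) in the zoom) with about 10 mm of gap each side. Closing.

```bash
python3 -m jog '[[[0,0,0],[0,0,0],110],[[0,0,0],[0,0,0],125],[[0,0,0],[0,0,0],140],[[0,0,0],[0,0,0],160],[[0,0,0],[0,0,0],200]]' 45
python3 - <<'E'
from h import *
s=robot.read_state();print(s['opening'],s['tcp_pos'],s['ft_force'],s['moment'])
c=snap('scene','s4.png')
cv2.imwrite('pics/z5.png',cv2.resize(cv2.imread('pics/s4.png')[190:320,190:340],(690,598),interpolation=cv2.INTER_CUBIC))
E
```

```text
time: 3.85
tcp_pos: [0.4789, 0.1523, 0.0536]
eef_rot: [-1.569, 0.088, -0.088]
ft_force: [-0.4, 0.8, 0.0]
opening: 0.0392
0.03917837712186491 [0.47885255 0.15234906 0.05358101] [-0.37159895  0.76219158  0.02939796] [ 0.17827925  0.0005978  -0.01134772]
```

View pics/z5.png

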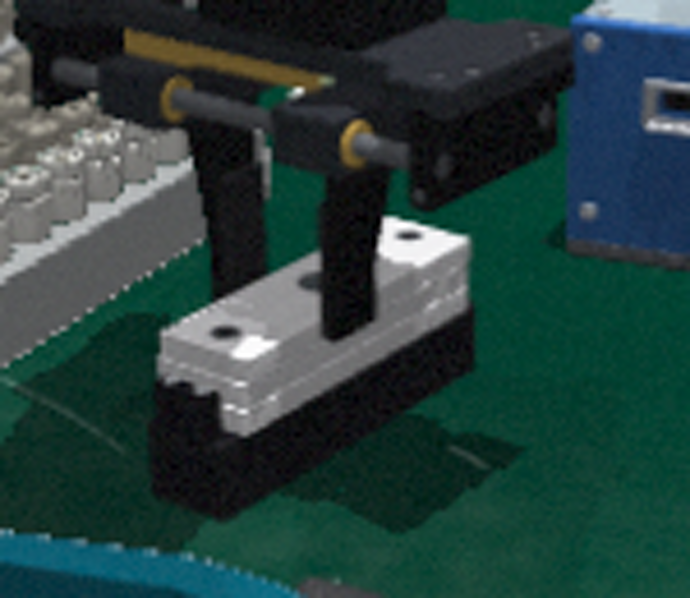

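Gripped at 39 mm, with the tip bottom at about (322–375, 340–322) at or above the seam. I'll lift gently and check that only one plate comes up.

```bash
python3 -m jog '[[[0,0,4],[0,0,0],200],[[0,0,8],[0,0,0],200],[[0,0,15],[0,0,0],200],[[0,0,15],[0,0,0],200],[[0,0,0],[0,0,0],200]]'
python3 - <<'E'
from h import *
s=robot.read_state();print(s['opening'],s['tcp_pos'],s['ft_force'],s['moment'])
c=snap('scene','s5.png')
cv2.imwrite('pics/z6.png',cv2.resize(cv2.imread('pics/s5.png')[190:320,190:340],(690,598),interpolation=cv2.INTER_CUBIC))
E
```

```text
time: 4.4
tcp_pos: [0.4802, 0.1526, 0.0977]
eef_rot: [-1.567, 0.086, -0.091]
ft_force: [0.6, -0.2, -1.1]
opening: 0.0393
0.03926876258415842 [0.48016525 0.15264414 0.09772104] [ 0.64628153 -0.17270758 -1.14804124] [ 0.05343783  0.01962005 -0.00241915]
```

View pics/z6.png

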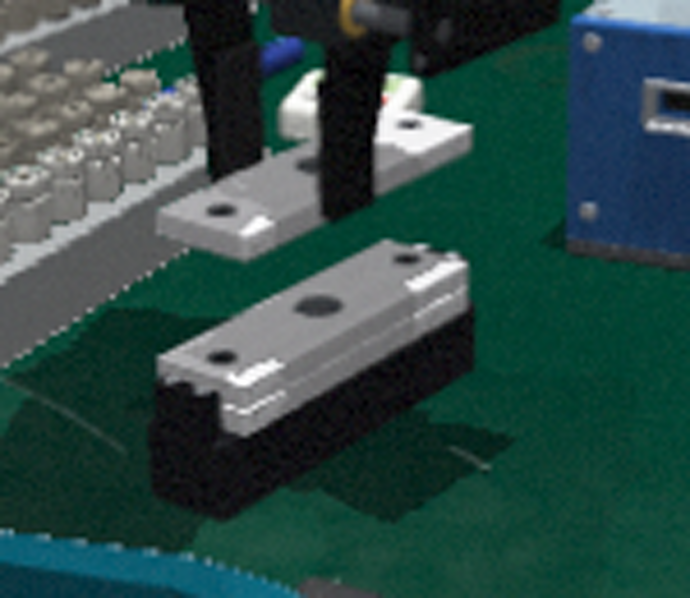

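Only the top plate lifted; the other two are still in the cradle. Now I'll move to the pre-insert pose in front of the slot, yaw +14.8°.

```bash
python3 -m jog '[[[21,-16,0],[0,0,3],200],[[21,-16,0],[0,0,3],200],[[21,-16,0],[0,0,3],200],[[21,-16,0],[0,0,3],200],[[21,-16,-10],[0,0,2.8],200]]'
python3 -m jog '[[[0,0,-10],[0,0,0],200],[[0,0,0],[0,0,0],200],[[0,0,0],[0,0,0],200],[[0,0,0],[0,0,0],200],[[0,0,0],[0,0,0],200]]'
python3 - <<'E'
from h import *
np.set_printoptions(suppress=True,precision=4)
c=snap('scene','s6.png');c=snap('top','t6.png');c=snap('wrist','w6.png')
d=load('w6');print(d['pos'],R.from_rotvec(d['rot']).as_matrix())
cv2.imwrite('pics/z7.png',cv2.resize(cv2.imread('pics/s6.png')[155:275,240:400],(800,600),interpolation=cv2.INTER_CUBIC))
cv2.imwrite('pics/z8.png',cv2.resize(cv2.imread('pics/t6.png')[60:220,260:390],(487,600),interpolation=cv2.INTER_CUBIC))
E
```

```text
time: 4.95
tcp_pos: [0.585, 0.0716, 0.0856]
eef_rot: [-1.567, -0.117, 0.116]
ft_force: [-0.1, -0.4, -1.7]
opening: 0.0388
time: 5.45
tcp_pos: [0.5837, 0.073, 0.0761]
eef_rot: [-1.567, -0.116, 0.115]
ft_force: [0.1, 0.1, -1.6]
opening: 0.0395
[0.5838 0.0728 0.076 ] [[ 0.9893  0.0007 -0.1461]
 [ 0.1461  0.0005  0.9893]
 [ 0.0007 -1.      0.0004]]
```

View pics/z7.png

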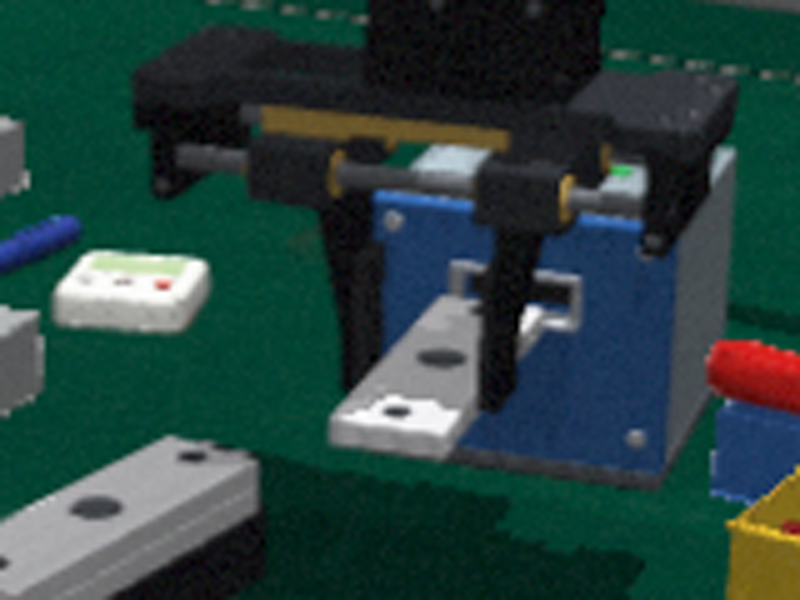

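View pics/z8.png

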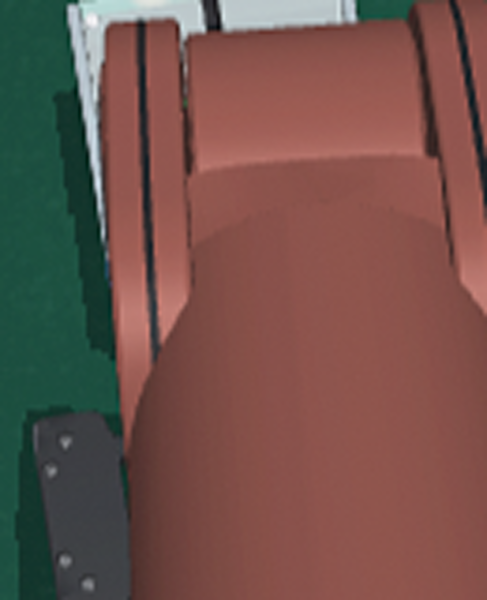

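View pics/w6.png

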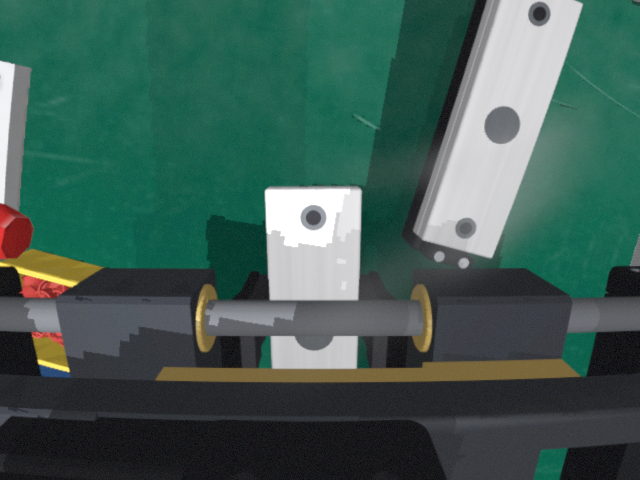

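The plate sits in front of the slot in the scene zoom (near end at (332–445, 395–455)), and the lip's right end shows at (578, 300). The top view is blocked by the arm. The wrist shows the plate's near end at row 189, columns 267–361. Next I'll measure the plate's pose in the grip.

```bash
python3 - <<'E'
from h import *
np.set_printoptions(suppress=True,precision=2)
d=load('w6');S=load('s6');M=R.from_rotvec(d['rot']).as_matrix();g=cv2.cvtColor(cv2.imread('pics/w6.png'),cv2.COLOR_BGR2GRAY)
s=lambda p:np.array(p)/5.+[240,155]-.4
P,r=tri([(d,[(313.5,217.5)]),(S,s([(397,411)]))]);print('near hole',P*1000,r*1000,'tool',(P-d['pos'])@M*1000)
zt=d['pos'][2]+.0064
pts=[]
for q in range(195,294,7):
    row=g[q].astype(int); L=[c for c in range(255,280) if row[c]>110>=row[c-1]]; Rr=[c for c in range(348,372) if row[c]>110>=row[c+1]]
    if L and Rr: pts.append((q,L[0]-.5,Rr[-1]+.5))
pts=np.array(pts);print(pts[[0,-1]])
for k in(1,2):
    Q=(plane(d,np.c_[pts[:,k],pts[:,0]],zt)-d['pos'])@M*1000; c=np.polyfit(Q[:,0],Q[:,2],1);print('tool z=',c,np.degrees(np.arctan(c[0])))
print('near end tool x',(plane(d,[(314,188.5)],zt)-d['pos'])@M*1000,'holes',(plane(d,[(313.5,217.5)],zt)-d['pos'])@M*1000)
# scene ray of holes on plane zt
H=plane(S,s([(397,411),(442,358)]),zt);print('scene holes',H*1000,'tool',(H-d['pos'])@M*1000)
# slot from scene alone: lip front plane of known wall
E
```

```text
near hole [[547.67  66.56  82.15]] [0.38] tool [[-36.68  -6.14  -0.9 ]]
[[195.  263.5 361.5]
 [293.  268.5 358.5]]
tool z= [  0.02 -20.99] 0.9399998045236517
tool z= [-0.  18.5] -0.07722192626604804
near end tool x [[-48.72  -6.44  -1.05]] holes [[-36.61  -6.43  -1.26]]
scene holes [[546.8   66.56  82.44]
 [598.79  74.51  82.44]] tool [[-37.54  -6.43  -0.76]
 [ 15.06  -6.39  -0.5 ]]
```

The plate lies straight and level in the grip: near hole at tool x -37, mid hole at +15, top at TCP + 6.3 mm. I need about -0.9 mm in y and -2.3 mm in z. I'll advance 15 mm along the slot axis and then look.

```bash
python3 -m jog '[[[0,-0.9,-2.3],[0,0,0],200],[[4.95,0.73,0],[0,0,0],200],[[4.95,0.73,0],[0,0,0],200],[[4.95,0.73,0],[0,0,0],200],[[0,0,0],[0,0,0],200]]'
python3 - <<'E'
from h import *
np.set_printoptions(suppress=True,precision=4)
c=snap('scene','s7.png')
s=robot.read_state();print(s['tcp_pos'],s['ft_force'],s['opening'])
cv2.imwrite('pics/z9.png',cv2.resize(cv2.imread('pics/s7.png')[185:255,300:380],(685,600),interpolation=cv2.INTER_CUBIC))
E
```

```text
time: 6.1
tcp_pos: [0.5996, 0.0736, 0.0733]
eef_rot: [-1.568, -0.115, 0.114]
ft_force: [-0.0, 0.6, -2.0]
opening: 0.0388
[0.5991 0.0735 0.0731] [ 0.2111  0.5199 -1.551 ] 0.039192216655202665
```

View pics/z9.png

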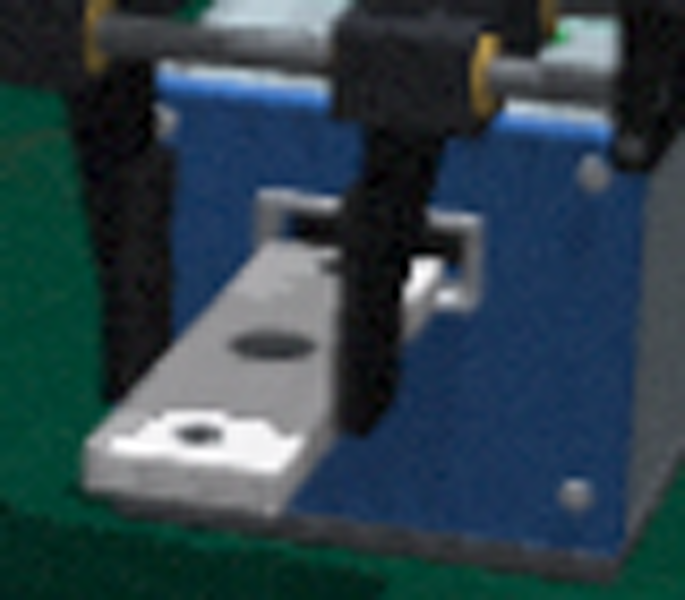

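```bash
python3 - <<'E'
from h import *
np.set_printoptions(suppress=True,precision=2)
S=load('s7');k=685/80
s=lambda p:np.array(p)/[k,600/70]+[300,185]-.44
ya=np.radians(8.4);ex=np.array([np.cos(ya),np.sin(ya),0]);ey=np.array([-np.sin(ya),np.cos(ya),0]);O=np.array([.6934,.0878,0])
def gp(P):return np.c_[(P-O)@ex,(P-O)@ey,P[:,2]]*1000
print('plate: fl fr(front corners), holes',gp(plane(S,s([(275,240),(441,262),(199,434),(271,346),(88,448),(278,472)]),.0796)))
def onx(uv,x):
    o,v=rays(S,uv);t=(x-(o-O)@ex)/(v@ex);return o+v*t[:,None]
print('lip outer tl tr br',gp(onx(s([(258,190),(483,213),(480,309)]),-.005)))
print('lip inner r',gp(onx(s([(462,250)]),-.005)))
s=[robot.read_state() for _ in range(3)];print([x['tcp_pos']*1000 if 0 else np.array(x['tcp_pos'])*1000 for x in s],s[0]['time'])
E
```

```text
plate: fl fr(front corners), holes [[ -16.09   17.15   79.6 ]
 [ -17.09  -20.88   79.6 ]
 [-132.28   -1.31   79.6 ]
 [ -80.22   -0.74   79.6 ]
 [-146.83   16.75   79.6 ]
 [-145.79  -21.38   79.6 ]]
lip outer tl tr br [[ -5.    24.56  86.84]
 [ -5.   -26.97  87.77]
 [ -5.   -27.32  65.38]]
lip inner r [[ -5.   -22.62  78.62]]
[array([599.1 ,  73.45,  73.14]), array([599.1 ,  73.45,  73.14]), array([599.1 ,  73.45,  73.14])] 6.15
```

In the scene view the plate and lip centres agree laterally (both about -1.2 mm). I'll raise 0.6 mm and creep into the lip while watching the force.

```bash
python3 -m jog '[[[2.97,0.44,0.6],[0,0,0],200],[[2.97,0.44,0],[0,0,0],200],[[2.97,0.44,0],[0,0,0],200],[[1.98,0.29,0],[0,0,0],200],[[0,0,0],[0,0,0],200]]'
python3 - <<'E'
from h import *
s=robot.read_state();print(np.round(s['ft_force'],2),np.round(s['moment'],3),np.round(s['tcp_pos'],4))
c=snap('scene','s8.png')
s=robot.read_state();print(np.round(s['ft_force'],2),np.round(s['moment'],3),np.round(s['tcp_pos'],4))
cv2.imwrite('pics/z10.png',cv2.resize(cv2.imread('pics/s8.png')[185:255,300:380],(685,600),interpolation=cv2.INTER_CUBIC))
E
```

```text
time: 6.65
tcp_pos: [0.6098, 0.0752, 0.0738]
eef_rot: [-1.568, -0.115, 0.115]
ft_force: [0.1, -0.1, -1.5]
opening: 0.0389
[ 0.13 -0.1  -1.53] [ 0.041  0.099 -0.007] [0.6098 0.0752 0.0738]
[ 0.13  0.08 -1.43] [ 0.011  0.1   -0.048] [0.6096 0.0751 0.0738]
```

View pics/z10.png

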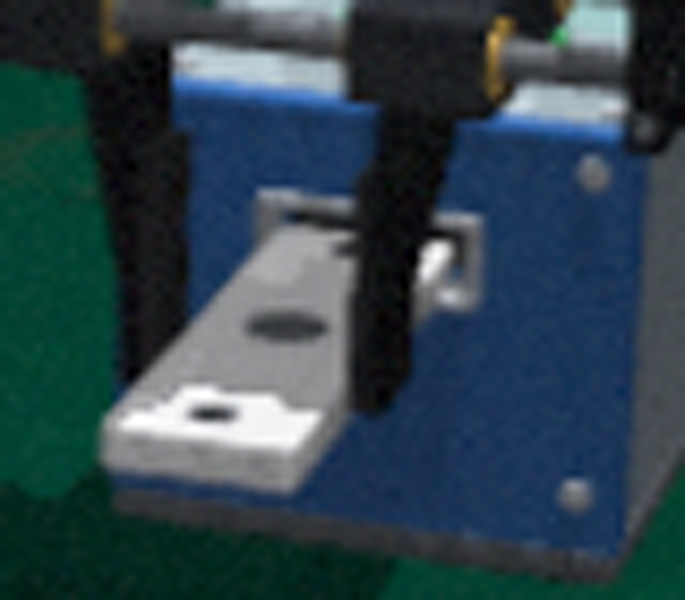

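No contact, and the front end (top-left corner (288, 226), top-right (452, 240)) is at the lip mouth. I'll continue slowly.

```bash
python3 -m jog '[[[1.48,0.22,0],[0,0,0],200],[[1.48,0.22,0],[0,0,0],200],[[1.48,0.22,0],[0,0,0],200],[[0,0,0],[0,0,0],200],[[0,0,0],[0,0,0],200]]'
python3 -m jog '[[[1.48,0.22,0],[0,0,0],200],[[0.99,0.15,0],[0,0,0],200],[[0,0,0],[0,0,0],200],[[0,0,0],[0,0,0],200],[[0,0,0],[0,0,0],200]]'
python3 - <<'E'
from h import *
s=robot.read_state();print(np.round(s['ft_force'],2),np.round(s['moment'],3),np.round(s['tcp_pos'],4))
c=snap('scene','s9.png')
s=robot.read_state();print(np.round(s['ft_force'],2),np.round(s['moment'],3),np.round(s['tcp_pos'],4))
cv2.imwrite('pics/z11.png',cv2.resize(cv2.imread('pics/s9.png')[185:255,300:380],(685,600),interpolation=cv2.INTER_CUBIC))
E
```

```text
time: 7.2
tcp_pos: [0.614, 0.0758, 0.0738]
eef_rot: [-1.568, -0.115, 0.115]
ft_force: [-0.7, -1.0, -1.9]
opening: 0.0396
time: 7.7
tcp_pos: [0.6165, 0.0762, 0.0738]
eef_rot: [-1.568, -0.115, 0.115]
ft_force: [0.4, 0.3, -1.9]
opening: 0.039
[ 0.4   0.3  -1.91] [ 0.037  0.088 -0.   ] [0.6165 0.0762 0.0738]
[-0.03  1.32 -1.54] [ 0.039 -0.01   0.032] [0.6164 0.0761 0.0738]
```

View pics/z11.png

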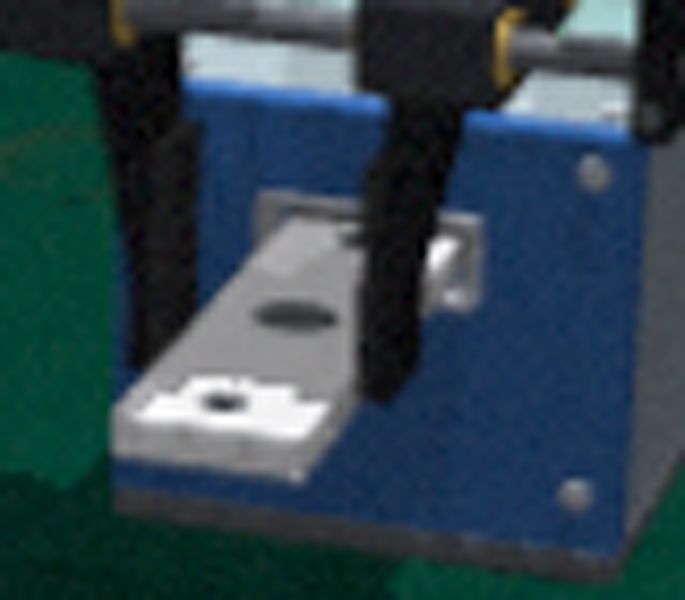

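Still only noise in the force. The front is at about the wall face, so I'll creep through the slot.

```bash
python3 -m jog '[[[1.48,0.22,0],[0,0,0],200],[[0.99,0.15,0],[0,0,0],200],[[0,0,0],[0,0,0],200],[[0,0,0],[0,0,0],200],[[0,0,0],[0,0,0],200]]'
python3 - <<'E'
from h import *
s=robot.read_state();print(np.round(s['ft_force'],2),np.round(s['moment'],3))
E
python3 -m jog '[[[1.48,0.22,0],[0,0,0],200],[[0.99,0.15,0],[0,0,0],200],[[0,0,0],[0,0,0],200],[[0,0,0],[0,0,0],200],[[0,0,0],[0,0,0],200]]'
python3 - <<'E'
from h import *
s=robot.read_state();print(np.round(s['ft_force'],2),np.round(s['moment'],3))
E
```

```text
time: 8.25
tcp_pos: [0.6189, 0.0765, 0.0738]
eef_rot: [-1.568, -0.115, 0.115]
ft_force: [-0.3, -0.3, -1.6]
opening: 0.0395
[-0.34 -0.35 -1.58] [0.052 0.06  0.   ]
time: 8.75
tcp_pos: [0.6214, 0.0768, 0.0738]
eef_rot: [-1.568, -0.114, 0.115]
ft_force: [0.2, 0.7, -2.5]
opening: 0.0397
[ 0.2   0.72 -2.49] [-0.012  0.025  0.018]
```

```bash
python3 -m jog '[[[1.48,0.22,0],[0,0,0],200],[[1.48,0.22,0],[0,0,0],200],[[0,0,0],[0,0,0],200],[[0,0,0],[0,0,0],200],[[0,0,0],[0,0,0],200]]'
python3 - <<'E'
from h import *
s=robot.read_state();print(np.round(s['ft_force'],2),np.round(s['moment'],3))
E
python3 -m jog '[[[1.48,0.22,0],[0,0,0],200],[[1.48,0.22,0],[0,0,0],200],[[0.99,0.15,0],[0,0,0],200],[[0,0,0],[0,0,0],200],[[0,0,0],[0,0,0],200]]'
python3 - <<'E'
from h import *
s=robot.read_state();print(np.round(s['ft_force'],2),np.round(s['moment'],3))
c=snap('scene','s10.png');c=snap('wrist','w10.png')
cv2.imwrite('pics/z12.png',cv2.resize(cv2.imread('pics/s10.png')[185:255,300:380],(685,600),interpolation=cv2.INTER_CUBIC))
E
```

```text
time: 9.25
tcp_pos: [0.6244, 0.0773, 0.0738]
eef_rot: [-1.568, -0.115, 0.115]
ft_force: [-0.2, 0.4, -1.0]
opening: 0.039
[-0.16  0.41 -1.02] [-0.002  0.033  0.014]
time: 9.75
tcp_pos: [0.6283, 0.0779, 0.0738]
eef_rot: [-1.568, -0.115, 0.115]
ft_force: [-0.1, 0.2, -1.9]
opening: 0.0394
[-0.06  0.16 -1.87] [0.029 0.078 0.051]
```

View pics/z12.png

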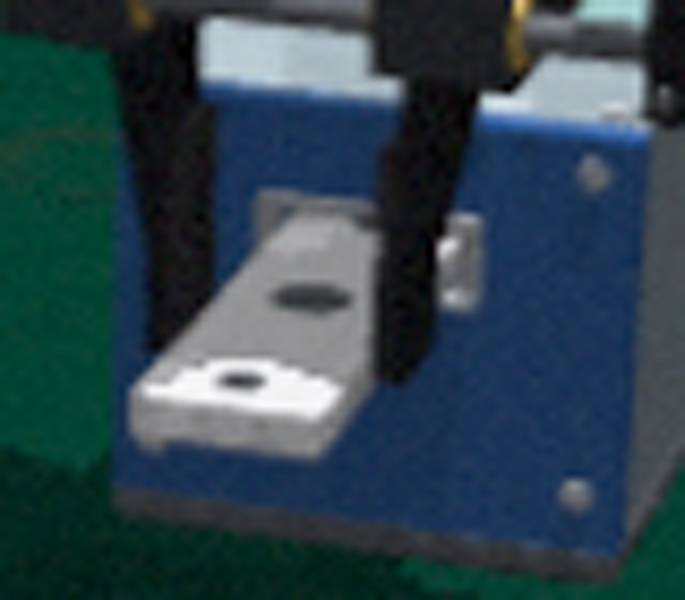

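View pics/w10.png

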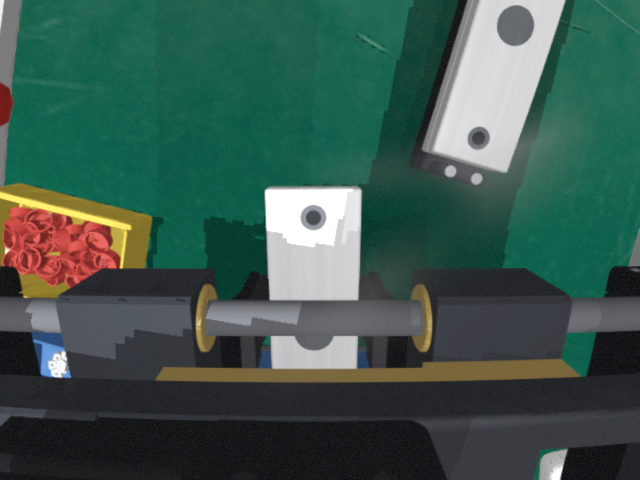

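The plate has passed the wall freely and has not slipped: in the wrist view the near end is still at row 188 and the hole at row 217. About 16 mm remain to the stop.

```bash
python3 -m jog '[[[2.47,0.365,0],[0,0,0],200],[[2.47,0.365,0],[0,0,0],200],[[2.47,0.365,0],[0,0,0],200],[[2.47,0.365,0],[0,0,0],200],[[0,0,0],[0,0,0],200]]'
python3 -m jog '[[[1.98,0.29,0],[0,0,0],200],[[0,0,0],[0,0,0],200],[[0,0,0],[0,0,0],200],[[0,0,0],[0,0,0],200],[[0,0,0],[0,0,0],200]]'
python3 -m jog '[[[1.98,0.29,0],[0,0,0],200],[[0,0,0],[0,0,0],200],[[0,0,0],[0,0,0],200],[[0,0,0],[0,0,0],200],[[0,0,0],[0,0,0],200]]'
python3 -m jog '[[[1.98,0.29,0],[0,0,0],200],[[0,0,0],[0,0,0],200],[[0,0,0],[0,0,0],200],[[0,0,0],[0,0,0],200],[[0,0,0],[0,0,0],200]]'
python3 -m jog '[[[1.98,0.29,0],[0,0,0],200],[[0,0,0],[0,0,0],200],[[0,0,0],[0,0,0],200],[[0,0,0],[0,0,0],200],[[0,0,0],[0,0,0],200]]'
```

```text
time: 10.35
tcp_pos: [0.6386, 0.0794, 0.0738]
eef_rot: [-1.568, -0.115, 0.115]
ft_force: [0.7, 0.4, -1.8]
opening: 0.039
time: 10.85
tcp_pos: [0.6401, 0.0797, 0.0739]
eef_rot: [-1.568, -0.115, 0.115]
ft_force: [0.1, 0.2, -1.4]
opening: 0.0391
time: 11.35
tcp_pos: [0.6422, 0.08, 0.0738]
eef_rot: [-1.568, -0.115, 0.115]
ft_force: [-0.4, 0.3, -1.0]
opening: 0.0394
time: 11.85
tcp_pos: [0.6441, 0.0802, 0.0738]
eef_rot: [-1.568, -0.115, 0.115]
ft_force: [-0.5, -0.2, -1.5]
opening: 0.0389
time: 12.35
tcp_pos: [0.646, 0.0805, 0.0738]
eef_rot: [-1.568, -0.115, 0.115]
ft_force: [-1.1, -0.2, -1.5]
opening: 0.0395
```

```bash
python3 -m jog '[[[1.98,0.29,0],[0,0,0],200],[[1.98,0.29,0],[0,0,0],200],[[0,0,0],[0,0,0],200],[[0,0,0],[0,0,0],200],[[0,0,0],[0,0,0],200]]'
python3 -m jog '[[[1.98,0.29,0],[0,0,0],200],[[1.48,0.22,0],[0,0,0],200],[[0,0,0],[0,0,0],200],[[0,0,0],[0,0,0],200],[[0,0,0],[0,0,0],200]]'
python3 - <<'E'
from h import *
f=[]
for i in range(6):
    c=snap('scene','s11.png') if i%2 else snap('top','t11.png')
    s=robot.read_state();f.append(np.r_[s['ft_force'],s['moment']])
snap('wrist','w11.png')
print(np.round(f,2),np.mean(f,0),s['tcp_pos'],s['opening'])
im=cv2.imread('pics/s11.png')
cv2.imwrite('pics/z13.png',cv2.resize(im[165:255,290:400],(733,600),interpolation=cv2.INTER_CUBIC))
E
```

```text
time: 12.85
tcp_pos: [0.65, 0.0811, 0.0738]
eef_rot: [-1.568, -0.115, 0.115]
ft_force: [-1.6, -0.8, -1.0]
opening: 0.039
time: 13.35
tcp_pos: [0.6535, 0.0816, 0.0738]
eef_rot: [-1.568, -0.115, 0.115]
ft_force: [-2.4, 0.0, -1.6]
opening: 0.0392
[[-1.76 -0.15 -1.9  -0.05  0.58 -0.08]
 [-2.62  0.02 -1.65 -0.1   0.6  -0.01]
 [-2.83 -0.41 -1.79 -0.07  0.58 -0.03]
 [-1.42 -1.28 -1.89 -0.1   0.67 -0.03]
 [-2.43  0.02 -1.92 -0.03  0.59 -0.06]
 [-1.23 -1.17 -1.08 -0.12  0.62 -0.07]] [-2.0476241  -0.49419029 -1.7042737  -0.07849016  0.60499775 -0.04704763] [0.6535587  0.08158826 0.073869  ] 0.039172990440338534
```

View pics/z13.png

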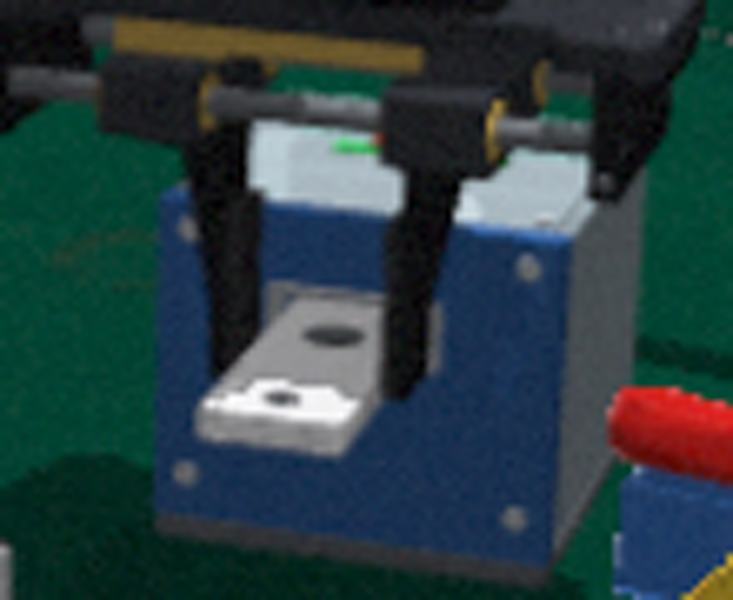

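View pics/t11.png

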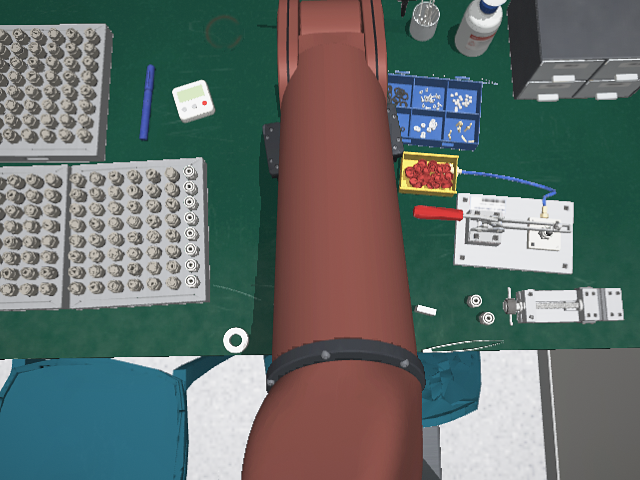

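View pics/w11.png

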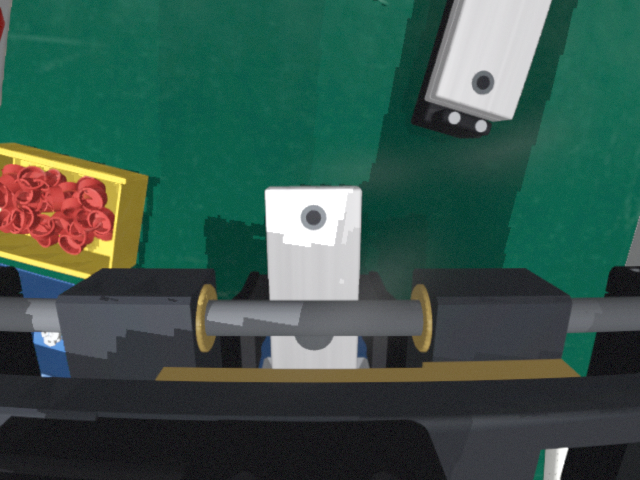

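The scene view shows the red pointer's left tip at about (378, 138) in the zoom, beside the left green patch (335–380, 147). The wrist shows no slip. I'll work out the pointer travel from this.

```bash
python3 - <<'E'
from h import *
a=cv2.imread('pics/scene0.png')[175:200,330:380];b=cv2.imread('pics/s11.png')[175:200,330:380]
k=dict(dsize=(750,375 if 0 else 290),interpolation=cv2.INTER_NEAREST)
cv2.imwrite('pics/z14.png',np.vstack([cv2.resize(a,(580,290),interpolation=cv2.INTER_NEAREST),cv2.resize(b,(580,290),interpolation=cv2.INTER_NEAREST)]))
for n,f in(('0','scene0'),('11','s11')):
    im=cv2.imread(f'pics/{f}.png').astype(int);B,G,Rr=im[...,0],im[...,1],im[...,2]
    sub=np.zeros(im.shape[:2],bool);sub[175:200,330:380]=1
    for nm,m in(('red',(Rr>G+40)&(Rr>B+40)&sub),('green',(G>Rr+50)&(G>B+30)&(G>110)&sub)):
        y,x=np.nonzero(m);print(n,nm,sorted(zip(x.tolist(),y.tolist()))[:40])
E
```

```text
0 red [(345, 186), (345, 187), (346, 187), (347, 186), (347, 187), (348, 187), (349, 187), (350, 187), (350, 188), (351, 187), (351, 188), (351, 189), (351, 190), (352, 184), (352, 185), (352, 186), (352, 187), (352, 188), (352, 189), (353, 187), (353, 188), (354, 187), (354, 188), (355, 187), (355, 188), (356, 187), (356, 188), (357, 188), (358, 188)]
0 green [(340, 186), (340, 187), (341, 186), (341, 187), (342, 186), (342, 187), (343, 186), (343, 187), (360, 188), (360, 189), (361, 188), (361, 189), (362, 188), (362, 189), (363, 188), (363, 189), (364, 188), (364, 189), (365, 188), (365, 189)]
11 red []
11 green [(340, 186), (340, 187), (341, 186), (341, 187), (342, 186), (342, 187), (343, 186), (343, 187), (344, 186), (344, 187), (345, 187), (346, 187)]
```

View pics/z14.png

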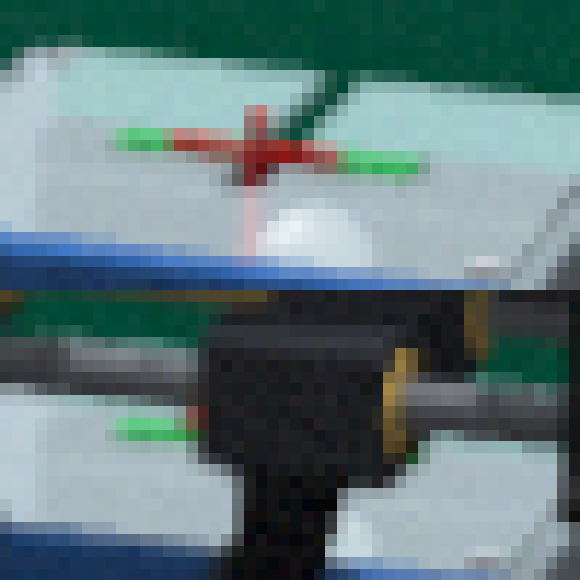

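```bash
python3 - <<'E'
from h import *
np.set_printoptions(suppress=True,precision=2)
T=load('top0');S=load('scene0')
b=lambda p:(np.array(p)-[275,0])/[5,5.026]+[272,45]-.4
P,r=tri([(T,b([(475,245)])),(S,[(344.6,186.5)])]);print(P*1000,r*1000)
ex=np.array([.9893,.1461,0]);ey=np.array([-.1461,.9893,0])
for d in(0,5,8,10,12,15):print(d,proj(S,P+ex*d/1000)[0], 'bar +8mm right',proj(S,P+ex*d/1000-ey*.006)[0])
im=cv2.imread('pics/s11.png');print(im[182:190,344:349,::-1].tolist())
# check guard-frame: green band x range from top view
for p in [(431,212),(433,243),(535,193),(605,186),(607,214),(536,225),(475,245),(571,232)]:
    q=plane(T,b([p]),.107)[0];print(p,(q-[.6934,.0878,0])@ex*1000,(q-[.6934,.0878,0])@ey*1000)
E
```

```text
[[751.62 111.04 109.92]] [0.82]
0 [344.19 186.55] bar +8mm right [347.09 186.87]
5 [344.84 185.9 ] bar +8mm right [347.72 186.21]
8 [345.22 185.51] bar +8mm right [348.1  185.82]
10 [345.47 185.25] bar +8mm right [348.35 185.56]
12 [345.73 184.99] bar +8mm right [348.6 185.3]
15 [346.11 184.61] bar +8mm right [348.97 184.92]
[[[85, 88, 94], [89, 93, 94], [75, 78, 80], [45, 45, 49], [30, 29, 33]], [[61, 60, 65], [65, 67, 68], [58, 59, 56], [44, 39, 41], [30, 30, 34]], [[71, 80, 84], [58, 67, 68], [56, 55, 50], [41, 40, 39], [28, 32, 33]], [[147, 177, 179], [139, 151, 151], [121, 85, 81], [72, 36, 34], [24, 26, 24]], [[108, 199, 146], [112, 153, 118], [109, 94, 71], [60, 38, 34], [24, 24, 30]], [[64, 174, 99], [62, 163, 84], [55, 116, 60], [36, 54, 36], [31, 26, 32]], [[151, 178, 173], [150, 184, 174], [113, 138, 130], [55, 62, 62], [24, 25, 30]], [[170, 183, 192], [171, 186, 193], [142, 155, 161], [83, 90, 95], [50, 54, 60]]]
(431, 212) 74.94765894355045 26.880175481234595
(433, 243) 64.84013337331497 27.871193183203516
(535, 193) 75.54477099272032 -5.897808566003524
(605, 186) 74.07786115069013 -27.659365900330634
(607, 214) 64.933727137363 -26.731376169859082
(536, 225) 65.16222498597898 -4.48709591753043
(475, 245) 61.96441645717644 15.168747676255538
(571, 232) 61.04977662399908 -14.77872059039916
```

The independent estimates of stop travel are 9.7 mm (kinematics), about 8.5 mm (pointer shift) and about 6 mm (noisy force). I'll add 1 mm to sit mid-band and recheck.

```bash
python3 -m jog '[[[0.99,0.15,0],[0,0,0],200],[[0,0,0],[0,0,0],200],[[0,0,0],[0,0,0],200],[[0,0,0],[0,0,0],200],[[0,0,0],[0,0,0],200]]'
python3 - <<'E'
from h import *
f=[];ims=[]
for i in range(12):
    c=snap('scene','s12.png');ims.append(c['pixels'].astype(float))
    s=robot.read_state();f.append(np.r_[s['ft_force'],s['moment']])
f=np.array(f);ax=f[:,:3]@[.9893,.1461,0]
print(ax.mean(),ax.std()/12**.5,f.mean(0).round(2),s['tcp_pos'],s['opening'],s['time'])
m=np.mean(ims,0);print(m[183:189,343:348].astype(int).tolist())
im=m[:,:,::-1].astype(np.uint8);cv2.imwrite('pics/z15.png',np.vstack([cv2.resize(im[165:255,290:400],(500,409)),cv2.resize(im[170:200,325:400],(500,190),interpolation=cv2.INTER_NEAREST)]))
cv2.imwrite('pics/s12f.png',im)
E
```

```text
time: 14.2
tcp_pos: [0.6545, 0.0818, 0.0738]
eef_rot: [-1.568, -0.115, 0.115]
ft_force: [-1.8, -0.8, -1.9]
opening: 0.0393
-2.6353430381469356 0.17280713647034612 [-2.62 -0.33 -1.47 -0.12  0.63 -0.03] [0.65452983 0.08177072 0.07385288] 0.03924856894195627 14.8
[[[55, 58, 61], [57, 58, 62], [58, 60, 63], [66, 65, 60], [43, 42, 40]], [[100, 121, 122], [76, 88, 90], [69, 79, 81], [79, 85, 79], [51, 54, 52]], [[153, 186, 188], [148, 179, 182], [143, 155, 156], [139, 105, 104], [82, 51, 51]], [[103, 203, 139], [111, 200, 147], [109, 172, 124], [107, 107, 76], [66, 47, 40]], [[72, 180, 107], [63, 172, 98], [59, 170, 88], [57, 138, 71], [38, 71, 44]], [[151, 181, 175], [149, 179, 172], [148, 184, 173], [110, 147, 130], [54, 75, 65]]]
```

View pics/z15.png

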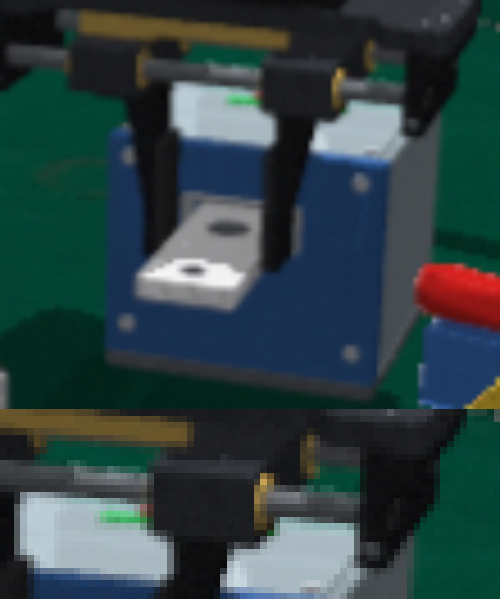

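View pics/s12f.png

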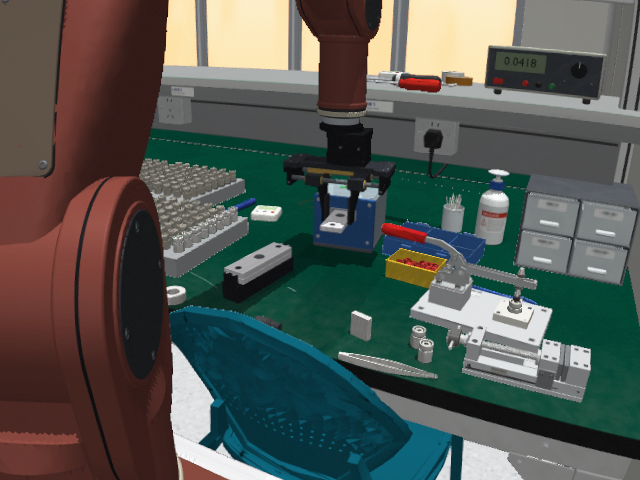

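The averaged axial force is 2.64 ± 0.17 N, which means about 9.6 mm of stop travel. The pictures show the pointer's red tip at (346, 185.5) above the green band at (340–346, 186–187). The stack and the loose parts are in place. Handing in.

```bash
python3 -c "
from bench import robot
print(robot.hand_in())"
```

```text
the job is handed in; nothing more can be done
None
```

I took only the top plate off the stack (39 mm opening, 45 N grip) and fed it flat through the slot. No contact showed in the force readings until it met the stop. I handed in at about 15 s with the plate still held against the stop.

**Stop travel at the end:**

| Source | Estimated stop travel |
|---|---|
| Averaged force (2.64 ± 0.17 N) | about 9.6 mm |
| Arm position | about 10.7 mm |
| Pointer shift in the scene picture | about 8.5 mm, before the last 1 mm advance |

- **Disagreement:** before the last 1 mm, a noisier force average gave only about 6 mm. The larger average above replaced it and agrees with the other two.
- **Pointer:** the gripper hid most of it, and the arm blocked the top view. I saw only its left tip, which stood over the green band.
- **Grip and surroundings:** the last wrist picture, just before that 1 mm, showed no slip in the grip. The other two plates are still in their cradle. The gauge block and ring gauge look undisturbed in the last scene picture. The test plug is mostly hidden there by the chair, but the arm never went near it.

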